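Walk the receipt printer round to face the slip rail

ROBOT

A 6-joint arm with a two-finger parallel gripper is mounted at the origin on the work surface. World frame = base frame: x ahead of the robot, y to its left, z up, the work surface at z = 0. Lengths are in m, angles in rad, forces in N, time in s.
With the tool pointing down it reaches from about 0.4 to 0.825 m from the base axis. Payload 7 kg.
Tool frame: the origin (TCP) lies at the very end of the fingers, on their centre line; the grasp point (between the pads) lies 19 mm behind it (manip.pinch_z is the distance from the TCP to the grasp point, in m); z points along the fingers, y is the direction in which the jaws open and shut (so a half turn about z gives the same grasp; the last joint's range is limited). The gripper opens to 85 mm and grips with 20 to 120 N. Pads are 22 mm wide; open, the fingers measure 114 mm over their backs; the gripper's body (76 mm by 85 mm) begins 54 mm behind the grasp point. The pads swing forward as they close: fully open they stand 13 mm farther back than shut.
Start: joints at [-0.906, 0.359, 0.012, 0, -1.224, -0.288], TCP at [0.248, -0.628, 0.231] pointing down, gripper open.
Joint ranges: [-3.07, 3.07], [-1.43, 2.12], [-1.02, 1.25], [-3.03, 1.67], [-3.05, -0], [-3.03, 3.03]. Speed limits (rad/s): [2.39, 2.39, 3.01, 3.14, 3.14, 3.14].

INTERFACE

Orientations are given as a unit quaternion [x, y, z, w].
In Python, from rig import manip gives the robot as it stands.
- The arm moves only by the tool drive_tool, never from a script. Its argument "increments" is a list of rows, each a list of 7 numbers: the closure, from 0 (fully open) to 1 (shut), then the shift along the tool's x, y, z normalised to -1 to 1, where 1 is 0.04 m, then the turn, a rotation vector about the tool's x, y, z normalised to -1 to 1, where 1 is 8 degrees. A call has 1 to 20 rows; each row shifts and turns the commanded pose from where the row before left it, along the tool's axes as they then stand; what a row does not reach is not made up. A row lasts 1/8 s, in which the tool goes at most 62.5 mm and 10.7 degrees, less where a joint would pass 70% of its speed; a pose out of reach is approached as far as the arm can. A call with a number of a shift or a turn outside -1 to 1 is refused whole. A call with a gripper value outside its range is refused whole. The fingers move at their own pace and stop on an object; the grip force is fixed at half the most. Time passes only in rows, so rows that do not move let the fingers close. It gives the time, the measured TCP pose, the force and the opening at its end, in the units of the state.
- manip.state(): the state, without advancing time (a new reading comes with each control period).
- manip.camera(name): name is "scene" or "top" or "wrist"; returns a dict with "color" (400x640x3 uint8, blue, green, red), "depth" (400x640 float32, m along the optical axis (not along the pixel's ray), 0 where there is no reading), "camera_matrix" (3x3 intrinsics, pixels), "extrinsics" (4x4, takes a point from world to camera coordinates). Camera axes: x right, y up, looking along -z (the intrinsics and any distortion apply to the point x, -y, -z); pixel columns grow to the right and rows downward; lengths in m; the calibration is good to about 2 mm. A picture is of the moment at which its call begins.
- manip.sign_off(): hands the job in, once; it reports no verdict.
Trained networks look in a picture, given as the dict that the camera call returned (one of the last four; its "shot" number tells which), for a name from the list of things; names that differ only in an ending like _2 or _b are one class to them, and where a whole thing is asked for, a point or a joint stands for the part that bears it (a point fixed in the world has none). Each returns a list of dicts, best first, with "conf" (0 to 1); they miss things now and then, are a little off and sometimes report something else, mostly with a low value. They report only what shows in the picture. A call takes as long as a camera call.
- manip.search_frame(picture, query): "at" ([column, row] in pixels, amid what is visible of it).
The state is a dict: "time": time; "q": joint angles; "qvel": joint speeds; "joint_torque": joint torques, N m; "ee_pos": TCP position; "ee_rot": TCP orientation; "ft_force": force on the tool from outside, world axes, zero at the start; "ft_torque": the same for the moment, N m; "grip_width": finger opening in m.
Only numpy, scipy, OpenCV 4.12 (cv2) and the standard library are available. Lean on these libraries where they do the work, as an engineer would, in place of code of your own. Each camera call takes 0.05 s, during which the arm holds its last target.

TASK

The heavy receipt printer stands the wrong way on the green sheet. Without gripping or lifting it, turn it on the spot by pushing gently at the sides of its corners with the fingertips, until its orange-striped front squarely faces the aluminium slip rail and the whole printer rests on the green sheet. Do not let it wander off the sheet on the way, do not press on the delicate cover on its top, leave the other things on the desk alone, and take the hand away at the end.

Things in the scene. Friction and masses are not known exactly. Their poses are not given: they have to be found in the camera images.
- printer: The receipt printer: heavy grey cast box, 104 mm deep (its x) by 140 mm wide (its y) by 44 mm tall, with a clip-on cover on top (52 mm overall). About 0.7 to 1 kg, loose, slides on the smooth desk. Origin: centre of its underside. Its front, with the paper slot and orange stripes (one on the front face, one along the front edge of the top), looks along its -x axis; z is up.
- cover: Blue-grey thin plastic cover on top of the printer, 66 x 100 mm, from 44 to 52 mm above the desk. Fixed to the printer and delicate: not to be pressed. Origin: centre of its underside, 6 mm behind the middle of the printer.
- printer_front (a point): Centre of the printer's front face (52 mm from the printer's middle along its -x, 22 mm above its underside).
- sheet: Dark green rectangular sheet under the glass of the desk, flush with it, no thickness to feel: 210 mm along its x, 180 mm along its y. Origin: its centre. It marks the place of the printer.
- slip_rail: Slip rail: a straight plain aluminium fence standing upright on the desk, fixed, 200 mm long (its x), 12 mm thick (its y), 45 mm tall, foot flange 28 mm wide and 4 mm tall. Parallel to the sheet's x axis, its middle 160 mm from the centre of the sheet, on the sheet's +y side or on its -y side (it varies). Origin: centre of its underside.
- pen_tray: Black pen tray with two pens, fixed to the desk, 200 mm long (its x), 44 mm wide, 18 mm tall, in the mirror place of the slip rail on the other side of the sheet. Origin: centre of its underside.
- mug: Bystander: white tea mug with a side handle, 76 mm across, 82 mm tall. Loose, to be left alone. Origin: centre of its underside.
- pen_cup: Bystander: dark steel pen cup, empty, 70 mm across, 85 mm tall. Loose, to be left alone. Origin: centre of its underside.
- stapler: Bystander: red and black stapler lying along its x, 115 x 34 mm, 43 mm tall. Loose, to be left alone. Origin: centre of its underside.
- stamp: Bystander: turned wooden rubber stamp standing upright, 40 mm across, 72 mm tall. Loose, to be left alone. Origin: centre of its underside.
- ink_pad: Bystander: blue ink pad, 70 x 110 mm, 14 mm tall. Loose, to be left alone. Origin: centre of its underside.
- calculator: Bystander: black desk calculator, 130 x 85 mm, about 20 mm tall. Loose, to be left alone. Origin: centre of its underside.

How it is judged:
At the end, for the whole second after the job is handed in: The front of the printer faces the slip rail, square to it within 0.09 rad (5 degrees), with its middle within 40 mm of the middle of the green sheet along both edges of the sheet (so that the whole printer is on it), flat on the desk and at rest (angle between the x axis of printer and the y axis of slip_rail, either way round below 0.09 rad and horizontal distance between printer_front and slip_rail below 0.16 m and x of printer in the frame of sheet between -0.04 and 0.04 m and y of printer in the frame of sheet between -0.04 and 0.04 m and height (world z) of printer below 0.006 m and angle between printer's own z axis and vertical below 0.05 rad and linear speed of printer below 0.01 m/s and angular speed of printer below 0.05 rad/s); the robot touches nothing.
It fails at once if the printer is lifted or tipped (height (world z) of printer above 0.012 m or angle between printer's own z axis and vertical above 0.15 rad).
It fails at once if the delicate cover on the printer's top is pressed (contact force between any of the fingers, the arm and cover above 3 N).
It fails at once if the printer wanders: its middle gets more than 75 mm from the middle of the green sheet (horizontal distance between printer and sheet above 0.075 m).
It fails at once if the printer is knocked about (faster than 0.5 m/s) (linear speed of printer above 0.5 m/s).
It fails at once if another thing on the desk is disturbed (moved more than 15 mm or tipped) (distance of any of mug, pen_cup, stapler, stamp, ink_pad, calculator from where it was at the start of the episode above 0.015 m or angle between any of mug, pen_cup, stapler, stamp, ink_pad, calculator's own z axis and vertical above 0.3 rad).
It also fails if it takes over 72 s, if anything falls off the work surface, if the arm or the gripper's body presses on something with over 40 N, if the wrist force passes 120 N, or if a joint passes its speed limit or range.

## Working session

There is one attempt and no reset: what is moved stays moved. The work goes in short steps, Python scripts to look and compute and a tool call to move; the robot and the scene stay as the last step left them, time stands still between calls to the robot, and variables do not carry over. Pictures are saved under pics/ and viewed, and the job is handed in when it is done.

Besides the shell and the picture viewer there is one more tool, called in YAML: its name, and indented under it one key for each argument. drive_tool: Moves the arm, as the interface text tells. Its arguments: {"type":"object","properties":{"increments":{"type":"array","items":{"type":"array","items":{"type":"number","minimum":-1,"maximum":1}}}},"required":["increments"]}

```bash
mkdir -p pics; ls; python3 - <<'E'
from rig import manip
import cv2,numpy as np
s=manip.state(); print({k:np.round(v,3).tolist() for k,v in s.items()})
for n in ["scene","top"]:
    p=manip.camera(n); cv2.imwrite(f"pics/{n}0.png",p["color"]); print(n,p["camera_matrix"].round(1).tolist(),p["extrinsics"].round(4).tolist())
    np.savez(f"{n}0.npz",**{k:p[k] for k in("color","depth","camera_matrix","extrinsics")})
E
```

```text
pics
{'time': 0.0, 'q': [-0.906, 0.359, 0.011, -0.0, -1.224, -0.288], 'qvel': [0.0, 0.001, -0.0, 0.0, -0.002, 0.001], 'joint_torque': [0.001, -58.332, 29.343, 6.937, -0.006, -0.0], 'ee_pos': [0.248, -0.627, 0.23], 'ee_rot': [-0.187, 0.982, 0.001, -0.0], 'ft_force': [-0.332, 0.276, -0.689], 'ft_torque': [0.031, 0.02, 0.01], 'grip_width': 0.086}
scene [[365.9, 0.0, 315.1], [0.0, 365.9, 200.4], [0.0, 0.0, 1.0]] [[-0.5694, 0.822, -0.0063, 0.3628], [-0.5181, -0.3529, 0.7792, 0.2937], [0.6383, 0.4469, 0.6268, -1.4111], [0.0, 0.0, 0.0, 1.0]]
top [[375.4, 0.0, 323.9], [0.0, 375.4, 194.5], [0.0, 0.0, 1.0]] [[0.0243, -0.9997, -0.001, -0.0106], [0.993, 0.024, 0.1155, -0.6307], [-0.1154, -0.0038, 0.9933, -0.8186], [0.0, 0.0, 0.0, 1.0]]
```

View pics/scene0.png

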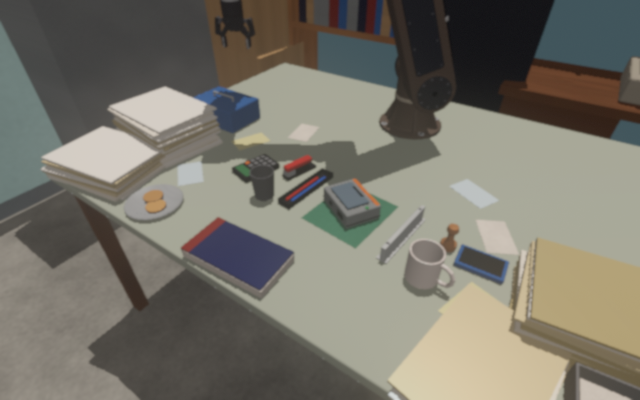

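View pics/top0.png

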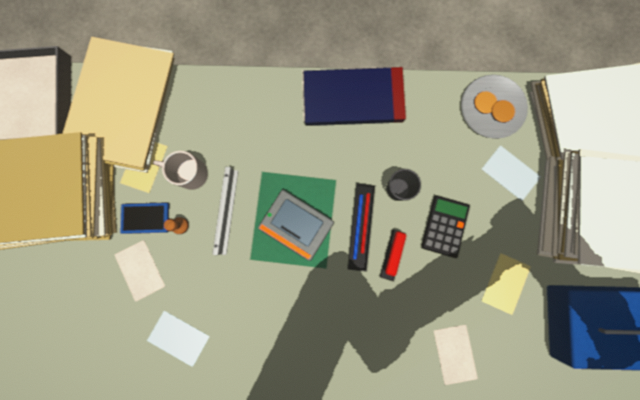

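The scene: printer at about (296,226) in the top view, with its orange stripe facing the lower left. The sheet is centred near (294,220). The rail is on the left (+y) near (226,210) and the pen tray on the right near (361,227). I'll measure these next.

```bash
cat > h.py <<'E'
import numpy as np,cv2
def world(p):
    d=p["depth"];K=p["camera_matrix"];E=p["extrinsics"]
    v,u=np.mgrid[:d.shape[0],:d.shape[1]]
    x=(u-K[0,2])/K[0,0]*d;y=-(v-K[1,2])/K[1,1]*d
    P=np.stack([x,y,-d],-1)
    return (P-E[:3,3])@E[:3,:3]
def rect(pts):
    (c,s,a)=cv2.minAreaRect(pts.astype(np.float32)*1000); return np.array(c)/1000,np.array(s)/1000,a
def masks(p):
    hsv=cv2.cvtColor(p["color"],cv2.COLOR_BGR2HSV);W=world(p)
    ok=p["depth"]>0
    roi=ok&(W[...,0]>.38)&(W[...,0]<.75)&(W[...,1]>-.09)&(W[...,1]<.2)
    return hsv,W,roi
def project(p,P):
    E=p["extrinsics"];K=p["camera_matrix"];c=np.atleast_2d(P)@E[:3,:3].T+E[:3,3]
    return np.stack([K[0,0]*c[:,0]/-c[:,2]+K[0,2],K[1,1]*-c[:,1]/-c[:,2]+K[1,2]],-1)
E
python3 - <<'E'
from h import *
p=dict(np.load("top0.npz"));W=world(p);hsv=cv2.cvtColor(p["color"],cv2.COLOR_BGR2HSV)
for n,(u,v) in dict(printer=(296,226),sheet=(260,200),rail=(226,210),tray=(361,227),stripe=(286,246),mug=(182,168),cup=(403,184),stapler=(395,255),stamp=(176,226),desk=(250,300)).items(): print(n,W[v,u].round(3),hsv[v,u])
u0=slice(150,290)
g=(hsv[...,0]>60)&(hsv[...,0]<90)&(hsv[...,1]>100)
g[:,:240]=0;g[:,345:]=0;g[:160]=0;g[280:]=0
print("sheet",rect(W[g][:,:2]),W[g][:,2].mean(), g.sum())
def comp(seed,zmin,zmax):
    m=((W[...,2]>zmin)&(W[...,2]<zmax)).astype(np.uint8);n,l=cv2.connectedComponents(m);return l==l[seed[1],seed[0]]
for n,s,a,b in [("printer",(296,226),.03,.07),("rail",(226,210),.03,.06),("tray",(361,227),.008,.05),("mug",(182,155),.03,.1),("cup",(403,172),.03,.1),("stapler",(395,255),.02,.06)]:
    m=comp(s,a,b);print(n,rect(W[m][:,:2]),m.sum(),W[m].min(0).round(3),W[m].max(0).round(3))
o=(hsv[...,0]<20)&(hsv[...,1]>180)&(hsv[...,2]>120);o[:,:240]=0;o[:,345:]=0;o[:170]=0;o[280:]=0
print("orange",rect(W[o][:,:2]),o.sum())
c=cv2.resize(p["color"][140:290,200:420],None,fx=3.5,fy=3.5,interpolation=cv2.INTER_CUBIC);cv2.imwrite("pics/c0.png",c)
E
```

```text
printer [0.557 0.065 0.051] [102  44 150]
sheet [ 0.618  0.156 -0.001] [ 72 125 129]
rail [0.591 0.23  0.021] [36 18 72]
tray [ 0.56  -0.084  0.003] [150   5  53]
stripe [0.513 0.086 0.044] [ 19  76 124]
mug [0.69  0.344 0.005] [ 20  25 236]
cup [ 0.664 -0.182  0.004] [15 16 94]
stapler [ 0.499 -0.156  0.044] [  2 228 228]
stamp [0.551 0.329 0.057] [ 13 160 102]
desk [0.387 0.169 0.001] [ 32  40 185]
sheet (array([0.57536108, 0.07580498]), array([0.17471278, 0.20532935]), 84.9844970703125) 0.0030306956883553843 3399
printer (array([0.56088904, 0.06772394]), array([0.14005234, 0.10588435]), 59.448204040527344) 2894 [ 0.483 -0.015  0.03 ] [0.638 0.15  0.057]
rail (array([0.90870264, 0.03437769]), array([1.47232007, 2.99123389]), 1.383022665977478) 235868 [ 0.156 -1.443 -0.767] [1.681 1.547 0.886]
tray (array([0.90870264, 0.03437769]), array([1.47232007, 2.99123389]), 1.383022665977478) 220131 [ 0.156 -1.443 -0.767] [1.681 1.547 0.886]
mug (array([0.67373053, 0.33290576]), array([0.07587145, 0.09921907]), 17.231412887573242) 816 [0.639 0.283 0.03 ] [0.714 0.391 0.085]
cup (array([ 0.65211932, -0.16877698]), array([0.06639341, 0.06791926]), 0.5931510329246521) 514 [ 0.619 -0.203  0.03 ] [ 0.685 -0.135  0.088]
stapler (array([ 0.50271094, -0.15792131]), array([0.02658876, 0.09933223]), 74.95176696777344) 540 [ 0.454 -0.18   0.021] [ 0.552 -0.135  0.047]
orange (array([0.52143701, 0.07686774]), array([0.14438367, 0.04837593]), 79.54341888427734) 200
```

View pics/c0.png

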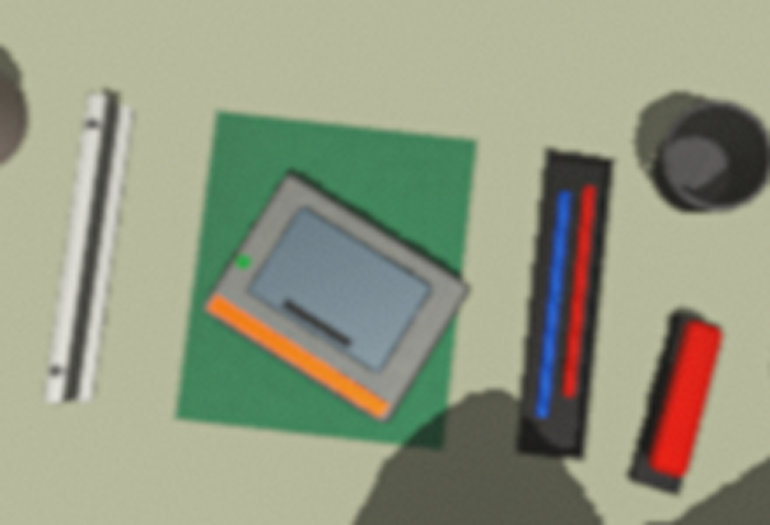

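drive_tool:
  increments:
    - [1,-0.68,0.79,0,0,0,0]
    - [1,-0.68,0.79,0,0,0,0]
    - [1,-0.68,0.79,0,0,0,0]
    - [1,-0.68,0.79,0,0,0,0]
    - [1,-0.68,0.79,0,0,0,0]
    - [1,-0.68,0.79,0,0,0,0]
    - [1,-0.68,0.79,0,0,0,0]
    - [1,-0.68,0.79,0,0,0,0]
    - [1,-0.68,0.79,0,0,0,0]
    - [1,-0.68,0.79,0,0,0,0]
    - [1,-0.68,0.79,0,0,0,0]
    - [1,-0.68,0.79,0,0,0,0]
    - [1,-0.68,0.79,0,0,0,0]
    - [1,-0.68,0.79,0,0,0,0]
    - [1,-0.68,0.79,0,0,0,0]
    - [1,-0.68,0.79,0,0,0,0]
    - [1,-0.68,0.79,0,0,0,0]
    - [1,-0.68,0.79,0,0,0,0]
    - [1,-0.68,0.79,0,0,0,0]
    - [1,-0.68,0.79,0,0,0,0]

```text
time: 2.6
ee_pos: [0.5217, 0.1615, 0.2311]
ee_rot: [-0.187, 0.982, -0.0, -0.0]
ft_force: [0.3, -0.2, -0.1]
grip_width: 0.0002
```

```bash
cat > snap.py <<'E'
import sys
from rig import manip
from h import *
def snap(tag,names):
    out={}
    for n in names:
        p=manip.camera(n);out[n]=p
        np.savez(f"{n}{tag}.npz",**{k:p[k] for k in("color","depth","camera_matrix","extrinsics")})
    return out
if __name__=="__main__":
    tag=sys.argv[1];o=snap(tag,sys.argv[2:])
    im=np.vstack([p["color"] for p in o.values()]) if len(o)<2 else np.hstack([cv2.resize(p["color"],(400,250)) for p in o.values()])
    cv2.imwrite(f"pics/s{tag}.png",im)
E
python3 snap.py 1 top wrist
```

```text
(no output)
```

View pics/s1.png

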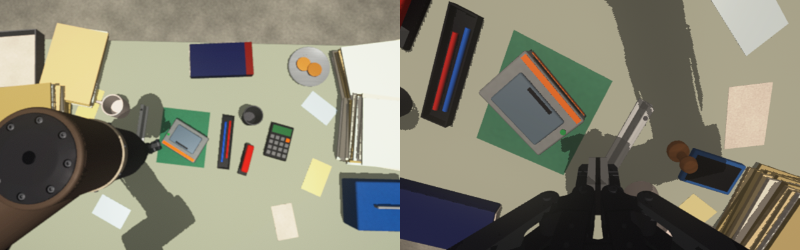

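drive_tool:
  increments:
    - [1,0,0,0.9,0,0,0]
    - [1,0,0,0.9,0,0,0]
    - [1,0,0,0.9,0,0,0]
    - [1,0,0,0.9,0,0,0]
    - [1,0,0,0.8,0,0,0]
    - [1,0,0,0.6,0,0,0]
    - [1,0,0,0.35,0,0,0]
    - [1,0,0,0,0,0,0]

```text
time: 3.7
ee_pos: [0.5211, 0.1597, 0.0166]
ee_rot: [-0.187, 0.982, -0.0, -0.001]
ft_force: [-1.0, 0.1, 1.1]
grip_width: -0.0002
```

```bash
python3 snap.py 2 top wrist scene; cat > meas.py <<'E'
import sys
from h import *
from scipy.optimize import least_squares
def pose(tags,z0=.038,z1=.058):
    pts=[]
    for t in tags:
        p=dict(np.load(t+".npz"));W=world(p)
        m=(p["depth"]>0)&(W[...,2]>z0)&(W[...,2]<z1)&(W[...,0]>.42)&(W[...,0]<.72)&(W[...,1]>-.045)&(W[...,1]<.19)
        n,l,st,_=cv2.connectedComponentsWithStats(cv2.erode(m.astype(np.uint8),np.ones((2,2))))
        if n<2: continue
        k=1+np.argmax(st[1:,4]); m=l==k
        r=rect(W[m][:,:2]);print(t,r[0].round(4),r[1].round(4),round(r[2],1),m.sum(),"z",W[m][:,2].mean().round(3))
if __name__=="__main__": pose(sys.argv[1:])
E
python3 meas.py top0 top1 wrist1 top2 wrist2
```

```text
top0 [0.5593 0.0666] [0.1362 0.1015] 59.4 2704 z 0.047
top1 [0.5595 0.0665] [0.1363 0.101 ] 59.4 2676 z 0.047
wrist1 [0.5624 0.0693] [0.1386 0.1032] 59.5 13653 z 0.048
top2 [0.5594 0.0666] [0.1366 0.1013] 59.3 2608 z 0.048
wrist2 [0.5493 0.06  ] [0.1112 0.091 ] 59.1 40583 z 0.048
```

View pics/s2.png

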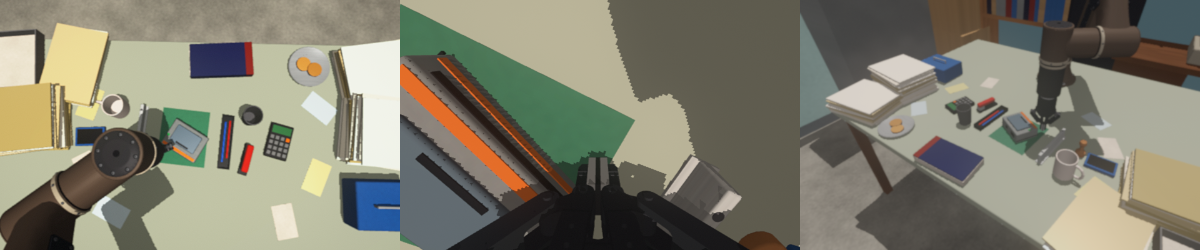

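drive_tool:
  increments:
    - [1,-0.08,-0.12,0,0,0,0]
    - [1,-0.08,-0.12,0,0,0,0]
    - [1,-0.08,-0.12,0,0,0,0]
    - [1,-0.08,-0.12,0,0,0,0]
    - [1,-0.08,-0.12,0,0,0,0]
    - [1,-0.08,-0.12,0,0,0,0]

```text
time: 4.6
ee_pos: [0.5508, 0.1412, 0.0177]
ee_rot: [-0.187, 0.982, 0.001, 0.001]
ft_force: [-2.1, 6.0, 2.8]
grip_width: -0.0
```

```bash
python3 snap.py 3 top wrist scene;python3 meas.py top3 wrist3;  python3 -c "
from rig import manip;s=manip.state();print(s['time'],s['ee_pos'],s['ft_force'])"
```

```text
top3 [0.566  0.0551] [0.1364 0.1013] 52.3 2419 z 0.048
wrist3 [0.5634 0.0485] [0.1192 0.1046] 51.9 58543 z 0.048
4.75 [0.55045795 0.14040772 0.01735386] [-0.44598387 -0.12063082 -0.05619138]
```

View pics/s3.png

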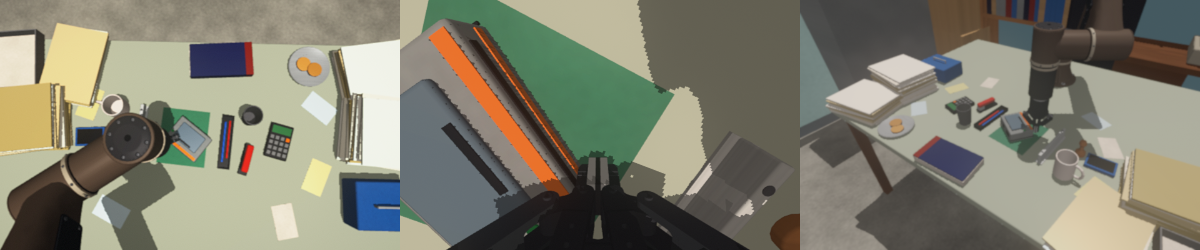

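drive_tool:
  increments:
    - [1,0.13,0.21,0,0,0,0]
    - [1,0.13,0.21,0,0,0,0]
    - [1,0,0,-0.8,0,0,0]
    - [1,0,0,-0.8,0,0,0]
    - [1,0,0,-0.8,0,0,0]
    - [1,0.06,-0.82,0,0,0,0]
    - [1,0.06,-0.82,0,0,0,0]
    - [1,0.06,-0.82,0,0,0,0]
    - [1,0.06,-0.82,0,0,0,0]
    - [1,0.06,-0.82,0,0,0,0]
    - [1,0.06,-0.82,0,0,0,0]
    - [1,0,0,0,0,0,0]

```text
time: 6.25
ee_pos: [0.5929, -0.0373, 0.113]
ee_rot: [-0.186, 0.982, -0.0, -0.0]
ft_force: [-0.2, 0.2, 0.4]
grip_width: -0.0004
```

```bash
python3 snap.py 4 top wrist scene;python3 meas.py top4 wrist4; 
```

```text
top4 [0.5068 0.0264] [0.0354 0.0736] 15.3 295 z 0.044
wrist4 [0.5692 0.0557] [0.1399 0.1027] 52.0 27854 z 0.048
```

View pics/s4.png

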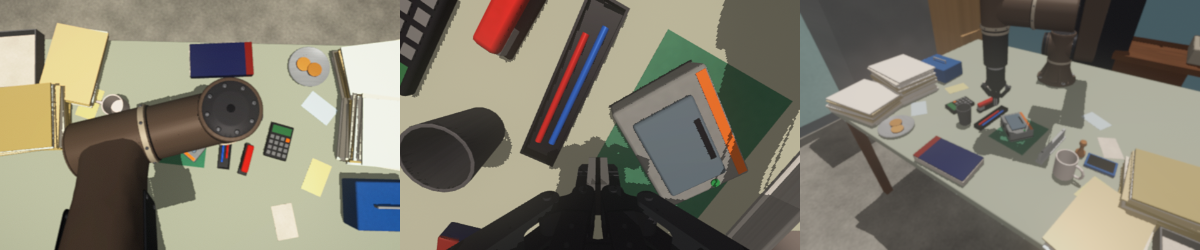

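drive_tool:
  increments:
    - [1,0,0,0.8,0,0,0]
    - [1,0,0,0.8,0,0,0]
    - [1,0,0,0.55,0,0,0]
    - [1,0,0,0.2,0,0,0]
    - [1,0,0,0,0,0,0]

```text
time: 7.02
ee_pos: [0.5932, -0.0354, 0.0193]
ee_rot: [-0.188, 0.982, -0.0, -0.0]
ft_force: [0.6, 0.3, 0.9]
grip_width: 0.0002
```

drive_tool:
  increments:
    - [1,0.08,0.11,0,0,0,0]
    - [1,0.08,0.11,0,0,0,0]
    - [1,0.09,0.11,0,0,0,0]
    - [1,0.09,0.11,0,0,0,0]
    - [1,0.09,0.11,0,0,0,0]
    - [1,0.09,0.11,0,0,0,0]
    - [1,0.09,0.12,0,0,0,0]
    - [1,0.08,0.12,0,0,0,0]
    - [1,0,0,0,0,0,0]

```text
time: 8.15
ee_pos: [0.5543, -0.0125, 0.0199]
ee_rot: [-0.187, 0.982, 0.0, 0.0]
ft_force: [1.3, -1.1, 1.3]
grip_width: 0.0001
```

```bash
python3 snap.py 5 top wrist scene;python3 meas.py top5 wrist5 scene5; 
```

```text
top5 [0.6186 0.0941] [0.0189 0.0704] 23.9 154 z 0.043
wrist5 [0.5503 0.0499] [0.101  0.1303] 34.4 35533 z 0.047
scene5 [0.571  0.0661] [0.1343 0.1273] 34.8 1190 z 0.048
```

View pics/s5.png

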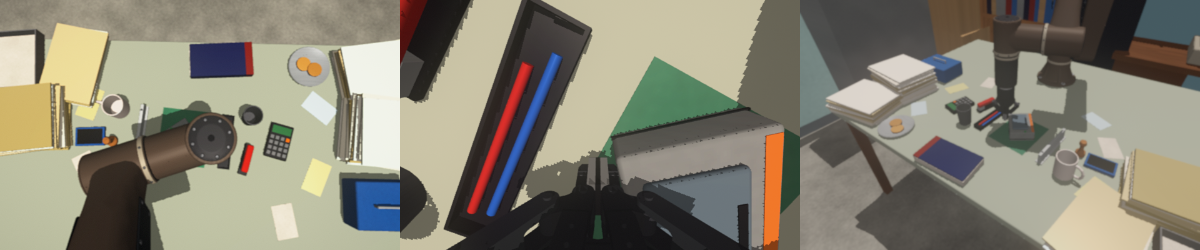

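drive_tool:
  increments:
    - [1,-0.15,-0.2,0,0,0,0]
    - [1,-0.15,-0.2,0,0,0,0]
    - [1,0,0,-0.8,0,0,0]
    - [1,0,0,-0.8,0,0,0]
    - [1,0,0,-0.8,0,0,0]
    - [1,0,0,0,0,0,0]

```text
time: 9.05
ee_pos: [0.5735, -0.0231, 0.1178]
ee_rot: [-0.187, 0.982, 0.0, 0.002]
ft_force: [1.2, 0.3, -0.7]
grip_width: -0.0
```

```bash
python3 snap.py 6 top wrist scene;python3 meas.py wrist6 scene6; 
```

```text
wrist6 [0.5592 0.0728] [0.1401 0.103 ] 35.0 25403 z 0.048
scene6 [0.5638 0.077 ] [0.1318 0.1008] 35.3 1143 z 0.048
```

View pics/s6.png

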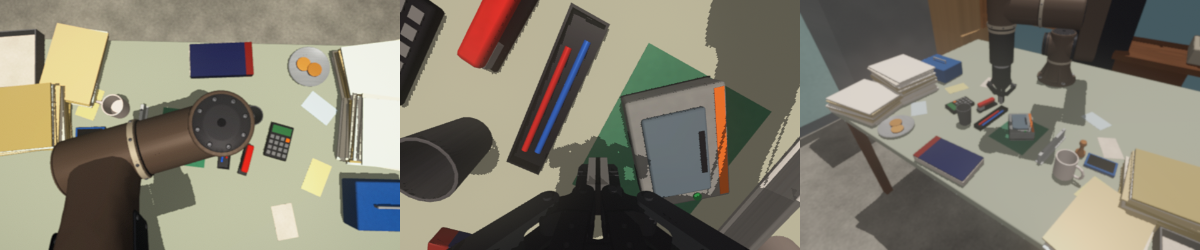

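drive_tool:
  increments:
    - [1,0.42,0.16,0,0,0,0]
    - [1,0,0,0.8,0,0,0]
    - [1,0,0,0.8,0,0,0]
    - [1,0,0,0.6,0,0,0]
    - [1,0,0,0.25,0,0,0]
    - [1,0,0,0,0,0,0]
    - [1,0.06,0.12,0,0,0,0]
    - [1,0.06,0.12,0,0,0,0]
    - [1,0.06,0.12,0,0,0,0]
    - [1,0.05,0.12,0,0,0,0]
    - [1,0.05,0.12,0,0,0,0]
    - [1,0.05,0.12,0,0,0,0]
    - [1,0.05,0.13,0,0,0,0]
    - [1,0.05,0.13,0,0,0,0]
    - [1,0,0,0,0,0,0]
    - [1,-0.08,-0.25,0,0,0,0]
    - [1,-0.08,-0.25,0,0,0,0]
    - [1,0,0,-0.8,0,0,0]
    - [1,0,0,-0.8,0,0,0]
    - [1,0,0,-0.8,0,0,0]

```text
time: 11.7
ee_pos: [0.5366, -0.0101, 0.1141]
ee_rot: [-0.187, 0.982, 0.0, -0.0]
ft_force: [0.9, -0.7, -0.2]
grip_width: 0.0
```

```bash
python3 snap.py 7 top wrist scene;python3 meas.py wrist7 scene7; 
```

```text
wrist7 [0.5537 0.0876] [0.1366 0.1033] 18.9 19498 z 0.048
scene7 [0.5584 0.0927] [0.1362 0.1008] 18.7 1191 z 0.048
```

View pics/s7.png

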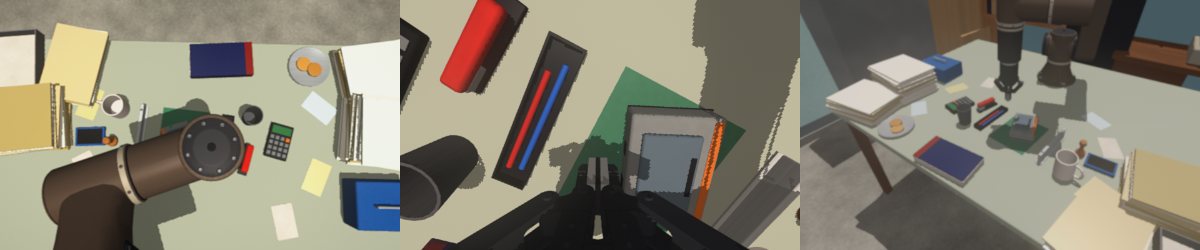

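drive_tool:
  increments:
    - [1,-0.47,0.67,0,0,0,0]
    - [1,-0.47,0.67,0,0,0,0]
    - [1,-0.48,0.68,0,0,0,0]
    - [1,-0.48,0.68,0,0,0,0]
    - [1,-0.48,0.68,0,0,0,0]
    - [1,-0.48,0.68,0,0,0,0]
    - [1,0,0,0,0,0,0]

```text
time: 12.72
ee_pos: [0.5832, 0.1849, 0.1116]
ee_rot: [-0.188, 0.982, -0.0, -0.001]
ft_force: [0.4, -0.3, -0.0]
grip_width: 0.0001
```

```bash
python3 snap.py 8 top wrist scene;python3 meas.py top8 wrist8; 
```

```text
top8 [0.5526 0.0872] [0.1366 0.1016] 18.9 2716 z 0.047
wrist8 [0.5556 0.0895] [0.1381 0.1032] 19.1 37952 z 0.048
```

View pics/s8.png

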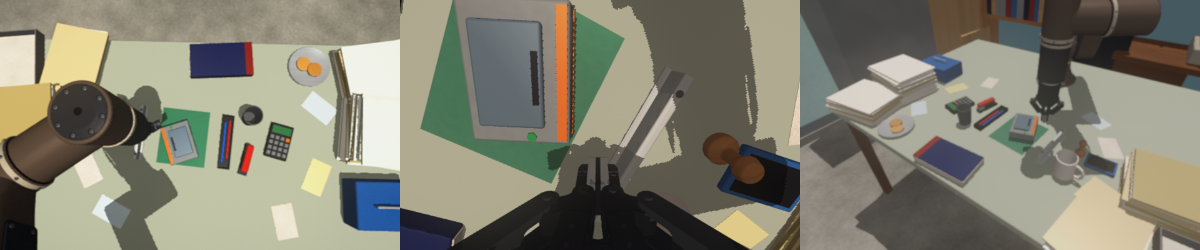

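drive_tool:
  increments:
    - [1,0,0,0.8,0,0,0]
    - [1,0,0,0.8,0,0,0]
    - [1,0,0,0.5,0,0,0]
    - [1,0,0,0.2,0,0,0]
    - [1,0,0,0,0,0,0]
    - [1,-0.02,-0.13,0,0,0,0]
    - [1,-0.02,-0.13,0,0,0,0]
    - [1,-0.02,-0.13,0,0,0,0]
    - [1,-0.02,-0.13,0,0,0,0]
    - [1,-0.02,-0.13,0,0,0,0]
    - [1,-0.01,-0.13,0,0,0,0]
    - [1,-0.01,-0.13,0,0,0,0]
    - [1,-0.01,-0.13,0,0,0,0]
    - [1,-0.01,-0.13,0,0,0,0]
    - [1,0,0,0,0,0,0]

```text
time: 14.75
ee_pos: [0.6063, 0.1422, 0.0217]
ee_rot: [-0.187, 0.982, 0.0, 0.001]
ft_force: [1.7, 3.8, 1.2]
grip_width: -0.0004
```

```bash
python3 snap.py 9 top wrist scene;python3 meas.py top9 wrist9 scene9; 
```

```text
top9 [0.5525 0.0703] [0.1374 0.1013] 4.4 2655 z 0.047
wrist9 [0.5747 0.0775] [0.1175 0.1292] 18.9 84180 z 0.049
scene9 [0.5578 0.0902] [0.1366 0.1281] 5.0 546 z 0.047
```

View pics/s9.png

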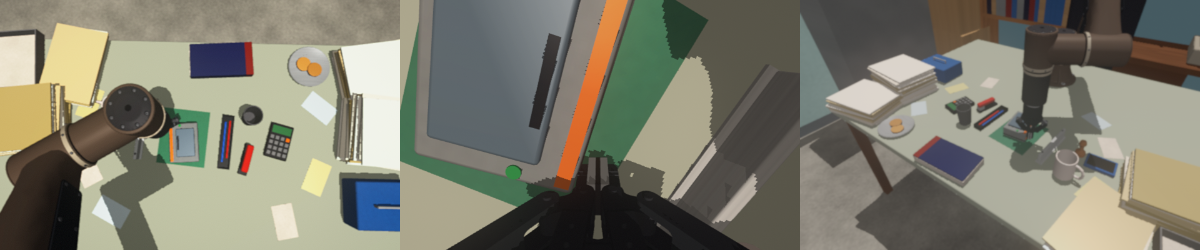

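drive_tool:
  increments:
    - [1,0.01,-0.12,0,0,0,0]
    - [1,0.01,-0.12,0,0,0,0]
    - [1,0.01,-0.12,0,0,0,0]
    - [1,0.01,-0.12,0,0,0,0]
    - [1,0,0,0,0,0,0]

```text
time: 15.52
ee_pos: [0.611, 0.123, 0.0213]
ee_rot: [-0.187, 0.982, -0.0, -0.0]
ft_force: [2.0, 2.5, 0.6]
grip_width: -0.0
```

```bash
python3 snap.py 10 top wrist;python3 meas.py top10 wrist10; python3 - <<'E'
from h import *
for t in ["top8","top10","wrist8","top0"]:
    p=dict(np.load(t+".npz"));W=world(p);hsv=cv2.cvtColor(p["color"],cv2.COLOR_BGR2HSV)
    m=(W[...,2]>.041)&(W[...,2]<.05)&(W[...,1]>.18)&(W[...,1]<.27)&(W[...,0]>.48)&(W[...,0]<.7)&(p["depth"]>0)
    if m.sum()>30: print(t,"rail",rect(W[m][:,:2]),m.sum())
    m=(W[...,2]>.005)&(W[...,2]<.02)&(W[...,1]>-.13)&(W[...,1]<-.045)&(W[...,0]>.44)&(W[...,0]<.68)&(p["depth"]>0)
    if m.sum()>30: print(t,"tray",rect(W[m][:,:2]),m.sum())
E
```

```text
top10 [0.55   0.0594] [0.1009 0.1371] 85.3 2673 z 0.047
wrist10 [0.5685 0.0633] [0.125  0.1292] 8.9 84686 z 0.049
top8 rail (array([0.58938031, 0.23554387]), array([0.01275235, 0.19828008]), 84.87212371826172) 199
top8 tray (array([ 0.55470392, -0.09856548]), array([0.07792305, 0.21050337]), 85.25956726074219) 839
top10 rail (array([0.52467407, 0.24147687]), array([0.01239477, 0.0676313 ]), 85.73335266113281) 165
top10 tray (array([ 0.55483484, -0.09893634]), array([0.07774076, 0.21011787]), 84.9609375) 834
wrist8 rail (array([0.59090363, 0.23564435]), array([0.01260056, 0.19906133]), 84.79206085205078) 3938
top0 rail (array([0.58939886, 0.2355889 ]), array([0.01311977, 0.19838704]), 84.83882904052734) 480
top0 tray (array([ 0.55428986, -0.08907633]), array([0.21616747, 0.07628519]), 0.7487247586250305) 845
```

drive_tool:
  increments:
    - [1,-0.07,0.18,0,0,0,0]
    - [1,-0.07,0.18,0,0,0,0]
    - [1,0,0,-0.8,0,0,0]
    - [1,0,0,-0.8,0,0,0]
    - [1,0,0,-0.8,0,0,0]
    - [1,0,0,-0.8,0,0,0]
    - [1,0,0,-0.8,0,0,0]
    - [1,-0.3,0.6,0,0,0,0]
    - [1,-0.3,0.6,0,0,0,0]
    - [1,0,0,0,0,0,0]

```text
time: 16.88
ee_pos: [0.6148, 0.1951, 0.1796]
ee_rot: [-0.188, 0.982, -0.0, -0.001]
ft_force: [-0.8, -0.3, -0.6]
grip_width: 0.0004
```

```bash
python3 snap.py 11 top wrist scene;python3 meas.py top11 wrist11 scene11
```

```text
top11 [0.55   0.0598] [0.1017 0.1372] 85.3 2754 z 0.047
wrist11 [0.5553 0.0621] [0.1033 0.1331] 85.5 19662 z 0.048
scene11 [0.5557 0.0649] [0.0982 0.1389] 85.6 1123 z 0.048
```

View pics/s11.png

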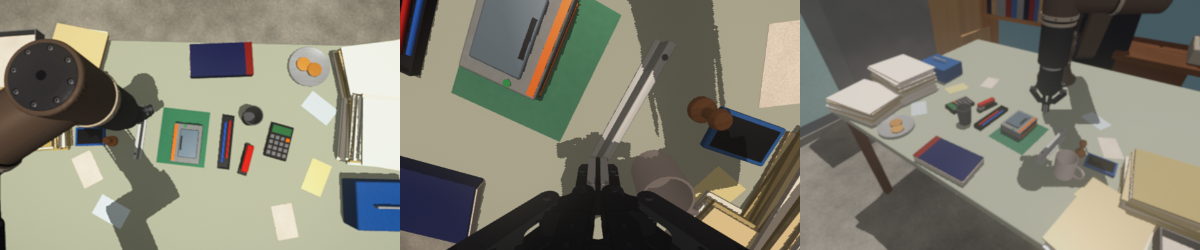

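The last pictures show the printer square on the sheet with its stripe towards the rail. It is about 22 mm and 16 mm off the middle along the two edges, and 0.5° off square. The hand is clear at 0.18 m, so I'm handing in.

```bash
python3 -c "
from rig import manip;print(manip.sign_off())"
```

```text
the job is handed in; nothing more can be done
None
```

I turned the printer about 64° clockwise with the closed fingertips, and its orange-striped front now faces the slip rail. It took four pushes, two on the front face and two on the back, at diagonally opposite corners. I didn't grip or lift it or bring the fingers down on the cover. Then I took the hand away and handed the job in at about 17 s; the hand-in gave no verdict.

| Last check | Measured | Limit |
|---|---|---|
| Angle off square to the rail | about 0.5° | 5° |
| Off the sheet's middle, along its x | about 22 mm | 40 mm |
| Off the sheet's middle, along its y | about 16 mm | 40 mm |
| Front of printer to rail | about 0.127 m | 0.16 m |

- **Sheet and tool:** by these numbers the whole printer is on the sheet. The hand was clear at about 0.18 m height.
- **Force:** the readings I took after the pushes were no more than about 7 N.
- **Other things on the desk:** they looked undisturbed in the pictures, but I didn't measure their positions again at the end.
- **Camera disagreement:** the top, wrist and scene cameras agreed on the final angle to 0.3°, and on the printer's position to about 6 mm. Earlier close-up wrist readings were wrong because the fingers hid part of the printer, so I ignored them.

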